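Slide the top-heavy battery crate into its bay and bolt it in

TASK

Slide the tall plywood battery crate across the bench into its parking bay, pushing it low near its base so that it stays upright, until it is fully home against the bay's back stop. Then push the bolt's knob so that the bolt shoots all the way across behind the crate. Only push with the fingers: do not touch the crate's carrying handle, do not lift or tip the crate, and leave the other things on the bench alone.

Things in the scene. Friction and masses are not known exactly. Their poses are not given: they have to be found in the camera images.
- crate: Loose plywood crate full of grey batteries, top-heavy, 0.75 to 1.0 kg, grippy sole. 100 mm along its x, 120 mm along its y, walls 150 mm high. Origin: centre of underside; z up. +x side leads into the bay; push the flat face at its -x side (50 mm behind the origin; 120 mm wide, 150 high). Slides at about 5 to 11 N; pushed below about 40 mm it slides, higher it tips.
- crate_handle: The crate's dowel handle, fixed to it: 18 mm thick, along the crate's y, axis 190 mm above the crate's underside, between two end boards that reach 205 mm. Not to be touched. Origin and axes: those of crate.
- bay: Fixed bay of aluminium strips, no floor. Origin: on the bench, where the centre of the crate's underside lies when home, axes then parallel. +x runs from mouth to back stop (face at x=+50 mm, 50 high) and points to world +y within 0.13 rad. Side strips 25 mm high, inner faces y=+-66 mm from x=-46 to +54, flaring to about y=+-88 at x=-98. Bolt carrier by the mouth, -y side (far from robot).
- bolt (a joint): Travel of the steel bolt, m: 0 = drawn back (way free), 0.060 = fully shot across behind the crate; starts at 0 to 0.012. Slides along the bay's +y (roughly towards the robot); 12 mm round rod, axis 42 mm above the bench, on the bay's line x=-66 mm. Stays where left; moves at about 2 to 4 N.
- knob (a point): Point on the axis of the bolt's upright knob, 60 mm above the bench. The knob is a 14 mm round pin reaching up to 80 mm above the bench; in the bay's frame at x=-66 mm, y=-165 mm + joint value. The rod runs on 55 mm beyond it towards the bay's -y (rod and its guides reach 48 mm), so push the knob above the rod, on its side away from the bay.
- jar: Bystander, loose: clear screw jar with a steel lid, 60 mm across, 85 mm tall. Leave alone (it must not be moved by more than 30 mm).
- glue: Bystander, loose: white glue bottle with orange cap, 60 mm across, 170 mm tall. Leave alone (it must not be moved by more than 30 mm).
- driver: Bystander, loose: orange-handled screwdriver lying down. Leave alone (it must not be moved by more than 30 mm).
- spanner: Bystander, loose: steel spanner lying down. Leave alone (it must not be moved by more than 30 mm).
- offcut: Bystander, loose: wooden offcut, 160 x 45 x 30 mm. Leave alone (it must not be moved by more than 30 mm).
- tape: Bystander, loose: cardboard tape roll lying flat, 90 mm across, 25 mm tall. Leave alone (it must not be moved by more than 30 mm).
Things that resemble listed ones, but are neither listed nor needed, are in the scene too. What is shaped like the crate but pink is not meant.

How it is judged (in metres and radians):
On the way, in this order (a step that is already met when the one before it is completed fails the run):
1. crate fully home in the bay, upright, with the bolt still drawn back (x of crate in the frame of bay between -0.007 and 0.008 m and y of crate in the frame of bay between -0.012 and 0.012 m and angle between crate's own z axis and vertical below 0.06 rad and height (world z) of crate below 0.008 m and angle between the x axis of crate and the x axis of bay, either way round below 0.12 rad and value of joint bolt below 0.025 m), for 0.2 s.
2. bolt shot behind the crate (value of joint bolt above 0.052 m), for 0.2 s.
At the end, for the whole second after the job is handed in: The crate stands upright on the bench in the bay, its back within 7 mm of touching the stop, within 12 mm sideways and 0.12 rad of square, at rest, and the bolt is shot at least 52 of its 60 mm (x of crate in the frame of bay between -0.007 and 0.008 m and y of crate in the frame of bay between -0.012 and 0.012 m and angle between crate's own z axis and vertical below 0.06 rad and height (world z) of crate below 0.008 m and angle between the x axis of crate and the x axis of bay, either way round below 0.12 rad and value of joint bolt above 0.052 m and linear speed of crate below 0.01 m/s and velocity of joint bolt below 0.01 m/s).
It fails at once if the crate is tipped by more than about 11 degrees (angle between crate's own z axis and vertical above 0.2 rad).
It fails at once if the crate is lifted off the bench (height (world z) of crate above 0.018 m).
It fails at once if the crate's handle is touched (contact force between the fingers and crate_handle above 1 N).
It fails at once if a bystander is moved by more than 30 mm (distance of any of jar, glue, driver, spanner, offcut, tape from where it was at the start of the episode above 0.03 m).
It also fails if it takes over 64 s, if anything falls off the work surface, if the arm or the gripper's body presses on something with over 40 N, if the wrist force passes 120 N, or if a joint passes its speed limit or range.

ROBOT

A 6-joint arm with a two-finger parallel gripper is mounted at the origin on the work surface. World frame = base frame: x ahead of the robot, y to its left, z up, the work surface at z = 0. Lengths are in mm, angles in rad, forces in N, time in s.
With the tool pointing down it reaches from about 350 to 875 mm from the base axis. Payload 4.2 kg.
Tool frame: the origin (TCP) lies between the finger pads; the fingertips stand 14 mm ahead of it and the grasp point (between the pads) lies 5 mm behind it; z points along the fingers, y is the line along which they close (so a half turn about z gives the same grasp; the last joint's range is limited). The gripper opens to 85 mm and grips with 20 to 120 N. Pads are 22 mm wide; open, the fingers measure 114 mm over their backs; the gripper's body (76 mm by 85 mm) begins 54 mm behind the grasp point. The pads swing forward as they close: fully open they stand 13 mm farther back than shut.
Start: joints at [0.259, 0.385, 0.008, 0, -1.194, -0.259], TCP at [624.979, 0.025, 245.312] pointing down, gripper open.
Joint ranges: [-3.14, 3.14], [-1.21, 2.06], [-1.07, 1.41], [-3.16, 2.05], [-2.99, -0.16], [-3.1, 3.1]. Speed limits (rad/s): [2.79, 2.79, 3.14, 3.14, 3.14, 3.14].

INTERFACE

Orientations are given as a unit quaternion [x, y, z, w].
In Python, from bench import * gives the robot as it stands.
- The arm moves only by the tool carry_out, never from a script. Its argument "motion" is a list of rows, each a list of 7 numbers: the turn, a rotation vector about the tool's x, y, z in rad, then the shift along the tool's x, y, z in mm, then the opening, from -1 (shut) to 1 (fully open), so that 0 is half open. A call has 1 to 5 rows; each row is the pose to reach, as a shift and turn from the pose commanded when the call began, along the tool's axes at that moment; what a row does not reach only later rows make up. A row lasts 1/8 s, in which the tool goes at most 62.5 mm and 10.7 degrees, less where a joint would pass 70% of its speed; a pose out of reach is approached as far as the arm can. A call with a gripper value outside its range is refused whole. The fingers move at their own pace and stop on an object; the grip force is fixed at half the most. Time passes only in rows, so rows that repeat a pose let the fingers close. It gives the time, the measured TCP pose, the force, the opening and the grip force at its end, in the units of the state.
- read_state(): the state, without advancing time (a new reading comes with each control period).
- get_image(name): name is "scene" or "side" or "wrist"; returns a dict with "color" (384x512x3 uint8, blue, green, red), "mtx" (3x3 intrinsics, pixels), "position" and "orientation" of the camera in the world. Camera axes: x right, y down, z forward; pixel columns grow to the right and rows downward; lengths in mm; the calibration is good to about 2 mm. A picture is of the moment at which its call begins. There is no depth.
- job_done(): hands the job in; it is judged then, once.
The state is a dict: "clock": time; "joints": joint angles; "joint_vel": joint speeds; "joint_efforts": joint torques, N m; "position": TCP position; "ee_rot": TCP orientation; "contact_force": force on the tool from outside, world axes, zero at the start; "wrist_torque": the same for the moment, N m; "gripper_width": finger opening in mm; "grasp_force": force on a finger pad.
Only numpy, scipy, OpenCV 4.12 (cv2) and the standard library are available. Lean on these libraries where they do the work, as an engineer would, in place of code of your own. Each camera call takes 0.05 s, during which the arm holds its last target. There are 200 camera calls.

## Working session

There is one attempt and no reset: what is moved stays moved. The work goes in short steps, Python scripts to look and compute and a tool call to move; the robot and the scene stay as the last step left them, time stands still between calls to the robot, and variables do not carry over. Pictures are saved under pics/ and viewed, at most 10 in all, crops included, and the job is handed in when it is done.

Besides the shell and the picture viewer there is one more tool, called after ">>>" by a JSON object that holds its "name" and its "arguments", one argument or row to a line. carry_out: Moves the arm, as the interface text tells. Its arguments: {"type":"object","properties":{"motion":{"type":"array"}},"required":["motion"]}

```bash
mkdir -p pics; ls; python3 - <<'E'
from bench import *
import cv2,pickle
s=read_state();print(s)
d={}
for n in("scene","side"):
    g=get_image(n);d[n]=g;print(n,g["mtx"],g["position"],g["orientation"])
    cv2.imwrite(f"pics/{n}0.png",cv2.resize(g["color"],(800,600),interpolation=cv2.INTER_CUBIC))
pickle.dump(d,open("im0.pkl","wb"))
E
```

```text
pics
{'clock': 0.0, 'joints': array([ 2.58631662e-01,  3.85547982e-01,  6.63985133e-03, -5.24949522e-04,
       -1.19401100e+00, -2.58623210e-01]), 'joint_vel': array([-9.53908162e-05, -4.44262193e-04,  5.12973892e-04, -4.01146015e-04,
       -7.08258162e-04, -1.59302373e-03]), 'joint_efforts': array([-9.55001960e-04, -3.92286408e+01,  1.88399577e+01,  4.18616563e+00,
       -4.72148502e-03,  8.27910434e-07]), 'position': array([6.24444838e+02, 4.67996729e-02, 2.44228372e+02]), 'ee_rot': array([-0.70704088,  0.70717184,  0.0007445 , -0.00079486]), 'contact_force': array([ 0.07339365, -0.15872291,  0.22042869]), 'wrist_torque': array([-0.01784618,  0.0089245 , -0.01161072]), 'grasp_force': 0.0, 'gripper_width': 85.48948728974793}
scene [[380.52720596   0.         257.38306532]
 [  0.         380.52720596 193.91457142]
 [  0.           0.           1.        ]] [1155.53479749  611.76802523  707.94258125] [ 0.338       0.8221795  -0.42048375 -0.18157723]
side [[479.4699038    0.         269.07246632]
 [  0.         479.4699038  191.89992439]
 [  0.           0.           1.        ]] [  -73.17764546 -1149.57808138  1202.08611525] [ 0.88234689 -0.22851893  0.09577922 -0.40008674]
```

View pics/scene0.png

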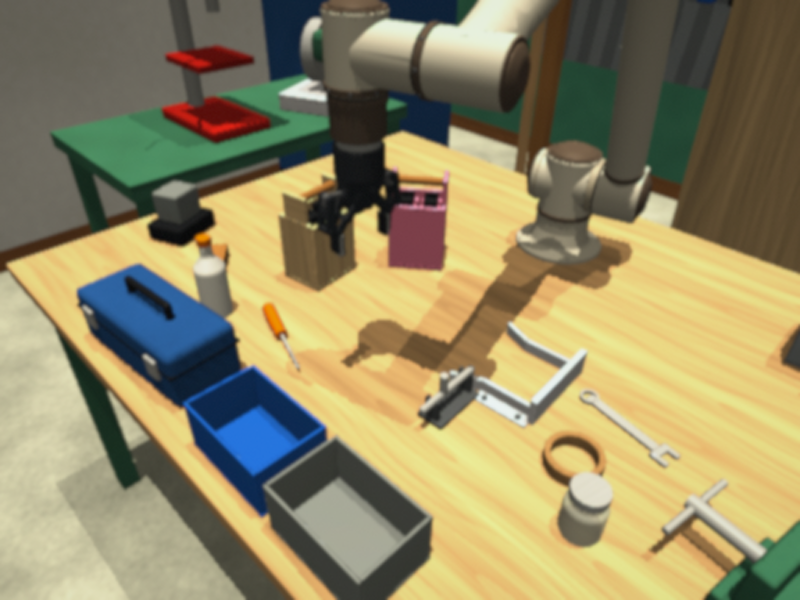

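View pics/side0.png

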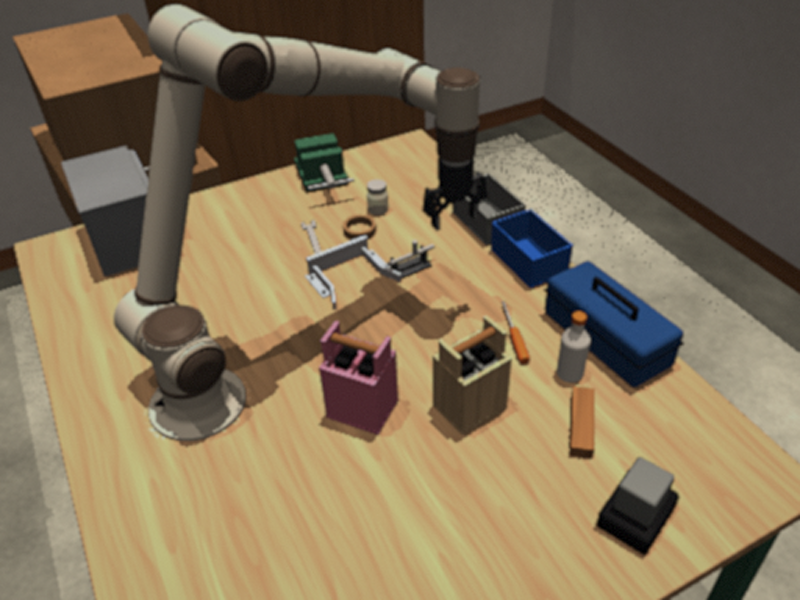

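The scene view shows the plywood crate at about (318,240), the pink decoy at (418,230) and the bay at (530,390) with the bolt carrier at (447,395). The side view shows the crate at (470,385) and the bay at (345,265), with the bolt carrier at (410,262).

```bash
python3 - <<'E'
import cv2,pickle,numpy as np
d=pickle.load(open("im0.pkl","rb"))
def crop(n,x0,y0,w,h,W,H): return cv2.resize(d[n]["color"][y0:y0+h,x0:x0+w],(W,H),interpolation=cv2.INTER_CUBIC)
# native px; side crate, side bay, scene bay (5x)
a=crop("side",270,195,70,90,350,450); b=crop("side",190,140,90,60,450,300); 
m=np.zeros((600,800,3),np.uint8); m[:450,:350]=a; m[:300,350:800]=b
c=crop("scene",262,200,112,75,448,300); m[300:600,352:800]=c
cv2.imwrite("pics/m1.png",m)
E
```

```text
(no output)
```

View pics/m1.png

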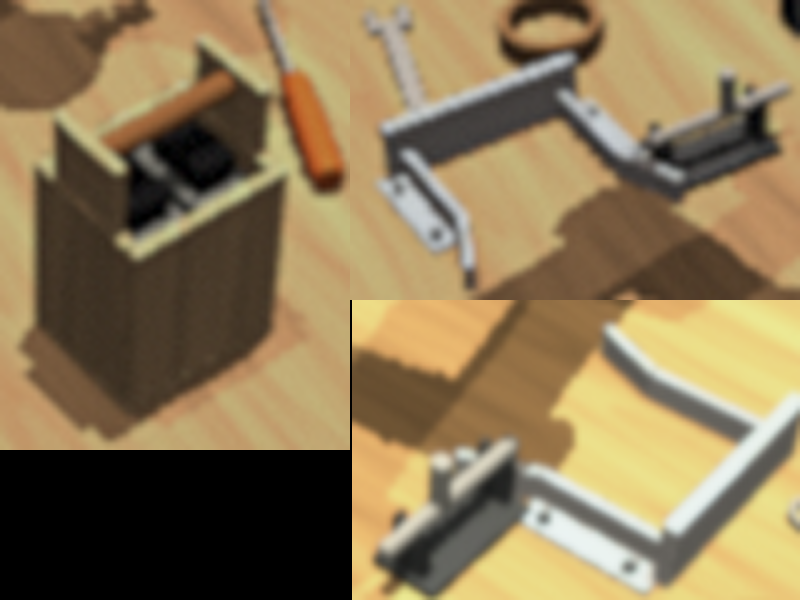

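The left panel shows the crate's near vertical edge from (132,252) down to (135,415), with base corners at (272,330) and (38,335). The right panels show the bay: knob top at (727,75) and (442,460), flare ends at (468,265) and (680,183), and the stop's top edge from (388,138) to (575,68).

```bash
cat > h.py <<'E'
import numpy as np,cv2,pickle
from scipy.spatial.transform import Rotation as R
from scipy.optimize import least_squares
def proj(g,P):
    c=(np.atleast_2d(P)-g["position"])@R.from_quat(g["orientation"]).as_matrix()
    p=c@np.asarray(g["mtx"]).T; return p[:,:2]/p[:,2:]
def world(v,P):
    c,s=np.cos(v[2]),np.sin(v[2]); P=np.atleast_2d(P).astype(float)
    return np.c_[v[0]+c*P[:,0]-s*P[:,1],v[1]+s*P[:,0]+c*P[:,1],P[:,2]]
E
cat > fit.py <<'E'
from h import *
d=pickle.load(open("im0.pkl","rb")); S,C=d["side"],d["scene"]
sa=lambda x,y:(270+x/5-.4,195+y/5-.4)
sb=lambda x,y:(190+(x-350)/5-.4,140+y/5-.4)
sc=lambda x,y:(262+(x-352)/4-.4,200+(y-300)/4-.4)
cr=[((-50,60,0),sa(135,415)),((-50,-60,0),sa(272,330)),((50,60,0),sa(38,335)),((-50,60,150),sa(132,252)),((-50,-60,150),sa(287,172)),((50,60,150),sa(40,168))]
f=lambda v:np.ravel([proj(S,world(v,P))[0]-p for P,p in cr])
r=least_squares(f,[600,-300,1.5]);print("crate",r.x.round(3));print(r.fun.reshape(-1,2).round(1).tolist())
def items(q,h):return [(S,(-66,-165+q,80),sb(727,75)),(C,(-66,-165+q,80),sc(442,460)),
 (S,(50,h,50),sb(386,138)),(S,(50,-h,50),sb(575,68)),
 (S,(-98,89,25),sb(470,265)),(S,(-98,-89,25),sb(680,183)),(S,(-46,67,25),sb(462,220)),(S,(-46,-67,25),sb(628,153)),
 (C,(-98,89,25),sc(610,328)),(C,(-46,67,25),sc(655,377)),(C,(-46,-67,25),sc(545,472))]
f=lambda v:np.ravel([proj(g,world(v,P))[0]-p for g,P,p in items(v[3],v[4])])
r=least_squares(f,[600,150,1.57,5,72],loss="soft_l1");print("bay",r.x.round(3));print(f(r.x).reshape(-1,2).round(1).tolist())
print("knob",world(r.x,(-66,-165+r.x[3],60)))
E
python3 fit.py
```

```text
crate [ 493.727 -291.56     1.727]
[[-0.4, 1.2], [0.5, 0.0], [-0.7, -1.9], [1.4, 1.6], [0.5, -0.6], [-1.3, -0.7]]
bay [455.408 233.036   1.628   9.584  83.804]
[[-0.4, -0.3], [-0.4, -0.2], [-0.2, -1.6], [-0.1, -1.6], [-0.3, -0.5], [-1.1, -0.6], [0.3, -1.2], [-2.3, 0.2], [-0.6, 0.5], [-0.8, -0.8], [-0.5, -0.9]]
knob [[614.3265026  175.98322256  60.        ]]
```

```bash
cat >> h.py <<'E'
def ground(g,uv,z=0):
    m=np.asarray(g["mtx"]);r=R.from_quat(g["orientation"]).as_matrix()@np.linalg.inv(m)@[uv[0],uv[1],1]
    return (g["position"]+r*(z-g["position"][2])/r[2])[:2]
def overlay(g,crate,bay,q=9.6,k=4):
    im=cv2.resize(g["color"],None,fx=k,fy=k,interpolation=cv2.INTER_CUBIC)
    def pl(v,P,c,cl):
        cv2.polylines(im,[((proj(g,world(v,P))+.5)*k).astype(np.int32)],cl,c,1,cv2.LINE_AA)
    if crate is not None:
        for z in(0,150): pl(crate,[(a,b,z) for a,b in((-50,-60),(-50,60),(50,60),(50,-60))],(255,0,255),True)
        for a,b in((-50,-60),(-50,60),(50,60),(50,-60)): pl(crate,[(a,b,0),(a,b,150)],(255,0,255),False)
    if bay is not None:
        for s in(1,-1):pl(bay,[(50,66*s,25),(-46,66*s,25),(-98,88*s,25)],(0,0,255),False);pl(bay,[(50,66*s,0),(-46,66*s,0),(-98,88*s,0)],(0,255,0),False)
        pl(bay,[(50,-66,50),(50,66,50)],(0,0,255),False);pl(bay,[(50,-66,0),(50,66,0)],(0,255,0),False)
        pl(bay,[(-66,-165+q,40),(-66,-165+q,80)],(255,255,0),False);pl(bay,[(-66,-220+q,42),(-66,-66,42)],(255,255,0),False)
    return im
E
python3 - <<'E'
from h import *
d=pickle.load(open("im0.pkl","rb"));c=(493.7,-291.6,1.727);b=(455.4,233,1.628)
S=overlay(d["side"],c,b);C=overlay(d["scene"],c,b)
m=np.zeros((600,800,3),np.uint8)
m[:,:400]=np.vstack([S[4*142:4*142+230,4*188:4*188+400],S[4*198:4*198+370,4*245:4*245+400]])
m[:,400:]=np.vstack([C[4*205:4*205+300,4*262:4*262+400],C[4*115:4*115+300,4*150:4*150+400]])
cv2.imwrite("pics/ov.png",m)
s=.64
for n,p in dict(driver_tip=(503,302),driver_end=(523,360),pinkR=(390,427),pinkL=(325,395),offc=(572,450),glue=(560,375)).items():print(n,ground(d["side"],(p[0]*s,p[1]*s)).round())
E
```

```text
driver_tip [736. -51.]
driver_end [ 667. -235.]
pinkR [ 325. -259.]
pinkL [ 243. -114.]
offc [ 611. -486.]
glue [ 711. -312.]
```

View pics/ov.png

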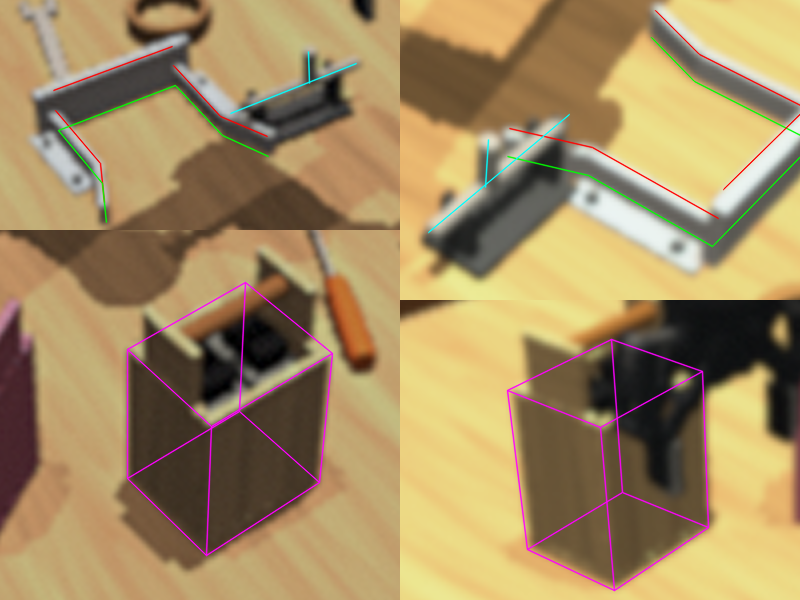

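The overlay matches both objects to within about 1–2 native pixels (3–5 mm). The rod tip ends near the bay's y of -70, so the way in is free.

```bash
cat >> h.py <<'E'
def plan(x,y,z,yaw=np.pi/2,tilt=0.,cmd=None):
    from bench import read_state
    s=read_state();p=np.array(s["position"]);r=R.from_quat(s["ee_rot"])
    R0=R.from_matrix(np.array([[0,-1,0],[-1,0,0],[0,0,-1]],float).T)
    T=R.from_euler("z",yaw-np.pi/2)*R.from_euler("x",tilt)*R0
    print("t",round(s["clock"],2),"pos",p.round(1),"F",np.round(s["contact_force"],1),"rot",(r.inv()*T).as_rotvec().round(3),"shift",r.inv().apply(np.array([x,y,z])-p).round(1))
E
python3 -c "
from h import *
plan(513,-410,330,1.727,.6)"
```

```text
t 0.1 pos [6.245e+02 1.000e-01 2.443e+02] F [-0.7 -0.3 -1.2] rot [-0.045 -0.599 -0.152] shift [410.1 111.6 -85.4]
```

>>> {"name": "carry_out", "arguments": {
  "motion": [
    [-0.01,-0.15,-0.04,50,15,-40,0.3],
    [-0.02,-0.3,-0.08,105,30,-80,0.3],
    [-0.03,-0.45,-0.11,160,45,-85,0.3],
    [-0.045,-0.6,-0.152,220,60,-85,0.3],
    [-0.045,-0.6,-0.152,280,75,-85,0.3]
  ]
}}

```text
clock: 0.72
position: [549.6, -281.2, 327.9]
ee_rot: [0.725, -0.621, -0.226, -0.194]
contact_force: [0.7, -0.5, -1.5]
gripper_width: 55.2
grasp_force: 0.0
```

```bash
python3 -c "
from h import *
plan(513,-412,330,1.727,.6)
plan(513,-412,24,1.727,.6)"
```

```text
t 0.72 pos [ 549.6 -281.2  327.9] F [ 0.7 -0.5 -1.5] rot [-0.002  0.005 -0.003] shift [100.6  56.1 -72.1]
t 0.72 pos [ 549.6 -281.2  327.9] F [ 0.7 -0.5 -1.5] rot [-0.002  0.005 -0.003] shift [274.7  56.  179.6]
```

>>> {"name": "carry_out", "arguments": {
  "motion": [
    [0,0,0,40,22,-29,0.3],
    [0,0,0,80,45,-58,0.3],
    [0,0,0,100,56,-72,0.3],
    [0,0,0,134,56,-23,0.3],
    [0,0,0,168,56,26,0.3]
  ]
}}

```text
clock: 1.35
position: [514.5, -409.1, 212.0]
ee_rot: [0.726, -0.621, -0.224, -0.193]
contact_force: [0.4, 0.2, -0.5]
gripper_width: 55.8
grasp_force: 0.0
```

```bash
python3 -c "
from h import *
plan(513,-412,24,1.727,.6)"
```

```text
t 1.35 pos [ 514.5 -409.1  212. ] F [ 0.4  0.2 -0.5] rot [-0.003  0.001  0.001] shift [108.4   2.5 153.6]
```

>>> {"name": "carry_out", "arguments": {
  "motion": [
    [0,0,0,34,1,48,0.3],
    [0,0,0,68,2,96,0.3],
    [0,0,0,92,2,130,0.3],
    [0,0,0,106,2,150,0.3],
    [0,0,0,106,2,150,0.3]
  ]
}}

```text
clock: 1.98
position: [512.8, -410.7, 28.1]
ee_rot: [0.726, -0.621, -0.226, -0.193]
contact_force: [0.8, 0.3, -0.1]
gripper_width: 55.5
grasp_force: 0.0
```

```bash
python3 - <<'E'
from h import *
from bench import get_image
g=get_image("side");pickle.dump(g,open("im1.pkl","wb"))
cv2.imwrite("pics/s1.png",cv2.resize(g["color"][180:310,230:400],(800,612),interpolation=cv2.INTER_CUBIC)[:600])
plan(513-.156*-10,-402,24,1.727,.6)
E
```

```text
t 2.02 pos [ 513.7 -411.6   30.2] F [-0.1 -0.1  0.3] rot [-0.001  0.001  0.001] shift [-4.2 -2.3 10.4]
```

View pics/s1.png

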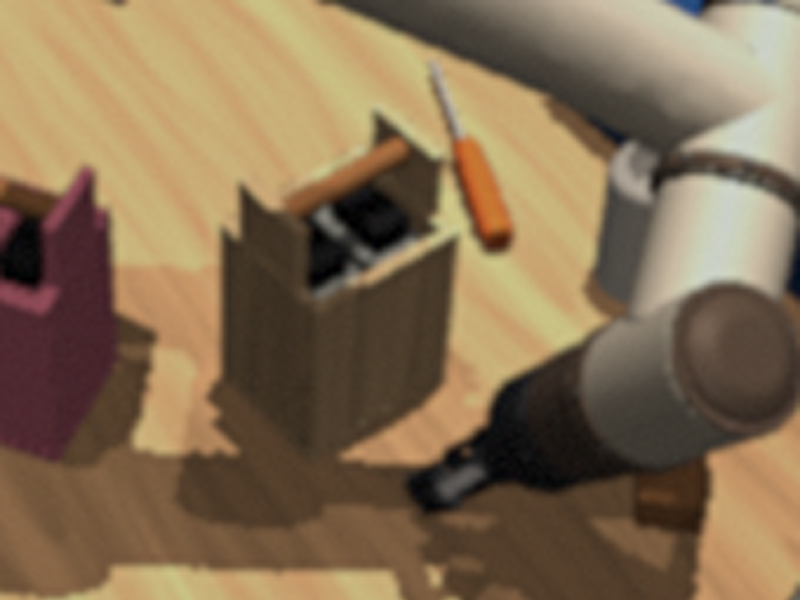

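The crate stands unmoved. Its base corners are at (320,455), (445,385) and (222,380), and the tilted fingers are behind its face at about (430,490).

```bash
python3 - <<'E'
from h import *
from bench import read_state
g=pickle.load(open("im1.pkl","rb"));k=800/170
sa=lambda x,y:(230+(x+.5)/k-.5,180+(y+.5)/k-.5)
cr=[((-50,60,0),sa(320,457)),((-50,-60,0),sa(443,387)),((50,60,0),sa(222,380)),((-50,60,150),sa(315,298)),((-50,-60,150),sa(458,235)),((50,60,150),sa(223,230))]
f=lambda v:np.ravel([proj(g,world(v,P))[0]-p for P,p in cr])
r=least_squares(f,[500,-300,1.6]);v=r.x;print(v.round(3),r.fun.round(1))
s=read_state();r=R.from_quat(s["ee_rot"]);p=s["position"]
for t in((0,0,0),(-11,42,10),(-11,-42,10)):
    w=p+r.apply(t);u=proj(g,w)[0];print(w.round(),((u-[230,180]+.5)*k).round(), "crate frame",((R.from_euler("z",-v[2])).apply(w-[v[0],v[1],0])).round(1))
E
```

```text
[ 494.844 -290.461    1.716] [-1.6  1.7  0.8 -1.4 -0.2 -1.2  0.7  3.3  0.7 -1.3 -0.6 -1.5]
[ 514. -412.   30.] [458. 461.] crate frame [-122.6   -1.1   30.2]
[ 470. -404.   28.] [394. 481.] crate frame [-108.3   41.1   28.1]
[ 553. -391.   28.] [489. 418.] crate frame [-107.4  -42.9   28.3]
```

```bash
cat >> h.py <<'E'
def path(svals,off=66,z=25,tilt=.6,bay=(455.4,233.,1.628),c0=(494.5,-291.,1.72),L=200.):
    """TCP poses for crate travel s along arc (L mm) then straight; rows in tool frame of now"""
    from bench import read_state
    s0=read_state();p=np.array(s0["position"]);r=R.from_quat(s0["ee_rot"])
    R0=R.from_matrix(np.array([[0,-1,0],[-1,0,0],[0,0,-1]],float).T)
    b=world(bay,(0,0,0))[0][:2];h=lambda a:np.array([np.cos(a),np.sin(a)])
    print("t",round(s0["clock"],2),"pos",p.round(1),"F",np.round(s0["contact_force"],1))
    for s in svals:
        k=(bay[2]-c0[2])/L; ss=np.linspace(0,max(s,1e-6),200)
        a=c0[2]+k*np.clip(ss,0,L); c=np.array(c0[:2])+np.trapezoid(np.c_[np.cos(a),np.sin(a)],ss,axis=0)
        if s<0:c=c+s*h(c0[2])
        yaw=a[-1]; q=c-off*h(yaw)
        bc=R.from_euler("z",-bay[2]).apply(np.r_[c-b,0])
        T=R.from_euler("z",yaw-np.pi/2)*R.from_euler("x",tilt)*R0
        print(s,"bayfr",bc[:2].round(1),"row",(r.inv()*T).as_rotvec().round(3).tolist(),r.inv().apply(np.r_[q,z]-p).round(1).tolist())
E
python3 -c "
from h import *
path([-35,-15,-3,5,13])"
```

```text
t 2.02 pos [ 513.7 -411.6   30.2] F [-0.1 -0.1  0.3]
-35 bayfr [-560.2  -12.3] row [0.003, 0.001, 0.007] [-14.5, 0.9, 16.3]
-15 bayfr [-540.3  -10.5] row [0.003, 0.001, 0.007] [-31.0, 0.8, 27.6]
-3 bayfr [-528.4   -9.4] row [0.003, 0.001, 0.007] [-40.9, 0.7, 34.4]
5 bayfr [-520.4   -8.6] row [0.004, 0.001, 0.009] [-47.5, 0.8, 38.9]
13 bayfr [-512.4   -7.9] row [0.006, 0.001, 0.012] [-54.1, 0.9, 43.4]
```

>>> {"name": "carry_out", "arguments": {
  "motion": [
    [0.003,0.001,0.007,-14.5,1,16,0.3],
    [0.003,0.001,0.007,-31,1,27.6,0.3],
    [0.003,0.001,0.007,-41,1,34.4,0.3],
    [0.004,0.001,0.009,-47.5,1,39,0.3],
    [0.006,0.001,0.012,-54,1,43.4,0.3]
  ]
}}

```text
clock: 2.65
position: [503.9, -347.5, 26.7]
ee_rot: [0.724, -0.626, -0.217, -0.192]
contact_force: [0.9, -9.1, 1.3]
gripper_width: 55.7
grasp_force: 4.6
```

```bash
python3 -c "
from h import *
path([13,23,35,47,59,71])"
```

```text
t 2.65 pos [ 503.9 -347.5   26.7] F [ 0.9 -9.1  1.3]
13 bayfr [-512.4   -7.9] row [-0.005, -0.011, 0.002] [-2.7, 1.3, 3.8]
23 bayfr [-502.5   -7.1] row [-0.002, -0.011, 0.006] [-11.0, 1.6, 9.3]
35 bayfr [-490.5   -6.1] row [0.001, -0.011, 0.011] [-21.0, 1.9, 16.0]
47 bayfr [-478.5   -5.3] row [0.004, -0.011, 0.015] [-30.9, 2.1, 22.7]
59 bayfr [-466.6   -4.5] row [0.007, -0.011, 0.02] [-40.9, 2.3, 29.3]
71 bayfr [-454.6   -3.7] row [0.01, -0.011, 0.024] [-50.9, 2.4, 36.0]
```

>>> {"name": "carry_out", "arguments": {
  "motion": [
    [0.003,0,0.004,-8.3,0.3,5.6,0.3],
    [0.006,0,0.009,-18.3,0.6,12.2,0.3],
    [0.009,0,0.013,-28.2,0.8,18.9,0.3],
    [0.012,0,0.018,-38.2,1.0,25.5,0.3],
    [0.015,0,0.022,-48.2,1.1,32.2,0.3]
  ]
}}

```text
clock: 3.28
position: [494.5, -290.2, 26.7]
ee_rot: [0.715, -0.636, -0.215, -0.195]
contact_force: [1.9, -7.8, 0.5]
gripper_width: 55.8
grasp_force: 4.0
```

```bash
python3 - <<'E'
from h import *
from bench import get_image
path([71,86,101,116,131,146])
g=get_image("side");pickle.dump(g,open("im2.pkl","wb"))
o=overlay(g,(494.5-.145*71,-291+.99*71,1.687),(455.4,233,1.628))
cv2.imwrite("pics/s2.png",o[520:1120,700:1500])
E
```

```text
t 3.27 pos [ 494.5 -290.2   26.7] F [ 1.9 -7.8  0.5]
71 bayfr [-454.6   -3.7] row [-0.005, -0.01, 0.002] [-2.5, 1.3, 3.7]
86 bayfr [-439.6   -2.9] row [-0.001, -0.01, 0.007] [-15.0, 1.7, 12.0]
101 bayfr [-424.6   -2.1] row [0.002, -0.01, 0.013] [-27.5, 2.0, 20.4]
116 bayfr [-409.6   -1.5] row [0.006, -0.01, 0.019] [-39.9, 2.3, 28.7]
131 bayfr [-394.6   -1. ] row [0.01, -0.01, 0.025] [-52.4, 2.4, 37.1]
146 bayfr [-379.7   -0.6] row [0.014, -0.01, 0.03] [-64.9, 2.4, 45.4]
```

View pics/s2.png

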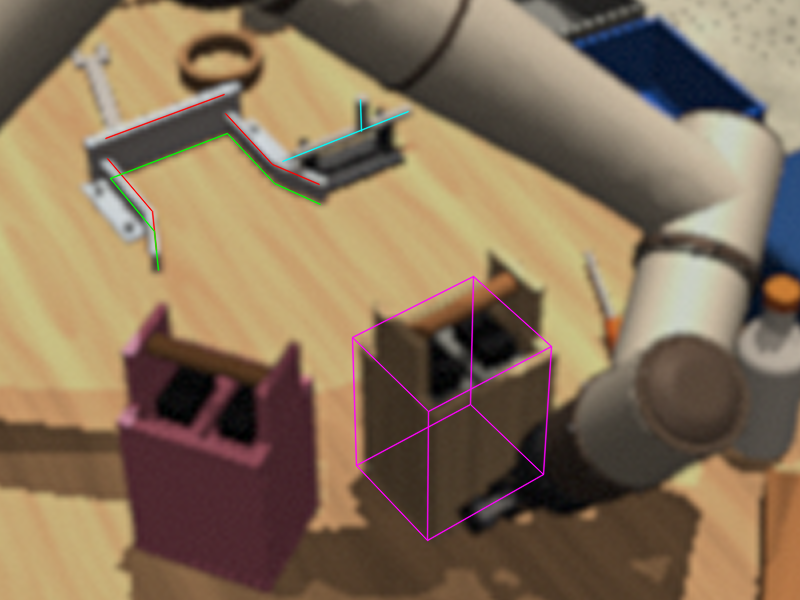

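The crate (near base corner about (428,530)) slides upright and its box overlay is off by only a few mm. The fingers are low on the face at (480,515).

>>> {"name": "carry_out", "arguments": {
  "motion": [
    [0.004,0,0.005,-12.5,0.4,8.3,0.3],
    [0.007,0,0.011,-25,0.7,16.7,0.3],
    [0.011,0,0.017,-37.4,1.0,25,0.3],
    [0.015,0,0.023,-49.9,1.1,33.4,0.3],
    [0.019,0,0.028,-62.4,1.1,41.7,0.3]
  ]
}}

```text
clock: 3.95
position: [484.3, -214.5, 26.8]
ee_rot: [0.704, -0.648, -0.214, -0.2]
contact_force: [1.1, -6.7, -0.7]
gripper_width: 55.6
grasp_force: 3.4
```

```bash
python3 -c "
from h import *
path([146,161,176,191,206,221])"
```

```text
t 3.95 pos [ 484.3 -214.5   26.8] F [ 1.1 -6.7 -0.7]
146 bayfr [-379.7   -0.6] row [-0.004, -0.007, 0.002] [-1.4, 1.0, 3.0]
161 bayfr [-3.647e+02 -2.000e-01] row [0.0, -0.007, 0.007] [-13.8, 1.4, 11.4]
176 bayfr [-349.7   -0. ] row [0.004, -0.007, 0.013] [-26.3, 1.7, 19.8]
191 bayfr [-3.347e+02  1.000e-01] row [0.008, -0.007, 0.019] [-38.7, 1.9, 28.2]
206 bayfr [-3.197e+02  1.000e-01] row [0.01, -0.007, 0.022] [-51.1, 1.8, 36.6]
221 bayfr [-3.047e+02  1.000e-01] row [0.01, -0.007, 0.022] [-63.6, 1.5, 45.0]
```

>>> {"name": "carry_out", "arguments": {
  "motion": [
    [0.004,0,0.005,-12.4,0.4,8.4,0.3],
    [0.008,0,0.011,-24.9,0.7,16.8,0.3],
    [0.012,0,0.017,-37.3,0.9,25.2,0.3],
    [0.014,0,0.02,-49.7,0.8,33.6,0.3],
    [0.014,0,0.02,-62.2,0.5,42,0.3]
  ]
}}

```text
clock: 4.58
position: [477.3, -139.0, 26.8]
ee_rot: [0.695, -0.656, -0.212, -0.202]
contact_force: [1.3, -6.3, -1.8]
gripper_width: 55.3
grasp_force: 2.8
```

```bash
python3 -c "
from h import *
path([221,236,251,266,281,296])"
```

```text
t 4.58 pos [ 477.3 -139.    26.8] F [ 1.3 -6.3 -1.8]
221 bayfr [-3.047e+02  1.000e-01] row [-0.003, -0.005, 0.002] [-0.6, 0.7, 2.6]
236 bayfr [-2.897e+02  1.000e-01] row [-0.003, -0.005, 0.002] [-13.1, 0.7, 11.0]
251 bayfr [-2.747e+02  1.000e-01] row [-0.003, -0.005, 0.002] [-25.5, 0.7, 19.4]
266 bayfr [-2.597e+02  1.000e-01] row [-0.003, -0.005, 0.002] [-37.9, 0.7, 27.8]
281 bayfr [-2.447e+02  1.000e-01] row [-0.003, -0.005, 0.002] [-50.3, 0.7, 36.2]
296 bayfr [-2.297e+02  1.000e-01] row [-0.003, -0.005, 0.002] [-62.8, 0.7, 44.6]
```

>>> {"name": "carry_out", "arguments": {
  "motion": [
    [0,0,0,-12.4,0,8.4,0.3],
    [0,0,0,-24.9,0,16.8,0.3],
    [0,0,0,-37.3,0,25.2,0.3],
    [0,0,0,-49.7,0,33.6,0.3],
    [0,0,0,-62.2,0,42,0.3]
  ]
}}

```text
clock: 5.2
position: [472.7, -63.5, 27.0]
ee_rot: [0.695, -0.656, -0.213, -0.202]
contact_force: [0.0, -5.2, -3.5]
gripper_width: 55.5
grasp_force: 2.5
```

```bash
python3 - <<'E'
from h import *
from bench import get_image
path([296])
d={n:get_image(n) for n in("side","scene")};pickle.dump(d,open("im3.pkl","wb"))
S=cv2.resize(d["side"]["color"][130:250,180:292],(560,600),interpolation=cv2.INTER_CUBIC)
c=proj(d["scene"],(470,3,60))[0].astype(int);print(c)
C=cv2.resize(d["scene"]["color"][c[1]-45:c[1]+45,c[0]-36:c[0]+36],(240,300),interpolation=cv2.INTER_CUBIC)
m=np.zeros((600,800,3),np.uint8);m[:,:560]=S;m[:300,560:]=C
cv2.imwrite("pics/s3.png",m)
E
```

```text
t 5.2 pos [472.7 -63.5  27. ] F [ 0.  -5.2 -3.5]
296 bayfr [-2.297e+02  1.000e-01] row [-0.002, -0.004, 0.002] [0.0, 0.4, 2.4]
[272 192]
```

View pics/s3.png

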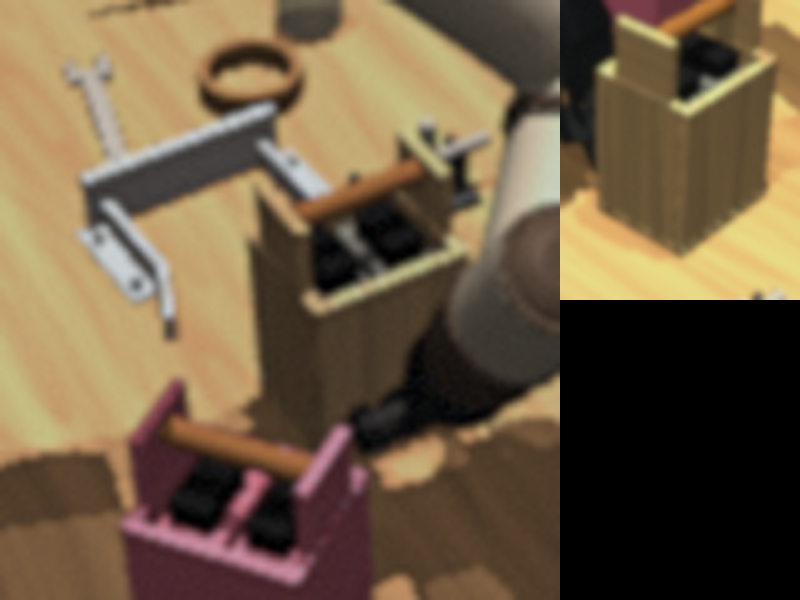

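The crate is upright just before the mouth. Its top corners are at (312,313), (467,258) and (252,240) in the side crop, and its scene base corners are at (682,254), (600,208) and (768,190).

```bash
python3 - <<'E'
from h import *
d=pickle.load(open("im3.pkl","rb"));S,C=d["side"],d["scene"]
sa=lambda x,y:(180+(x+.5)/5-.5,130+(y+.5)/5-.5)
k=10/3;sc=lambda x,y:(236+(x-560+.5)/k-.5,147+(y+.5)/k-.5)
cr=[(S,(-50,60,150),sa(312,313)),(S,(-50,-60,150),sa(467,256)),(S,(50,60,150),sa(250,240)),
(C,(50,-60,0),sc(682,254)),(C,(-50,-60,0),sc(600,208)),(C,(50,60,0),sc(768,190)),(C,(50,-60,150),sc(685,112)),(C,(-50,-60,150),sc(600,68)),(C,(50,60,150),sc(775,58))]
f=lambda v:np.ravel([proj(g,world(v,P))[0]-p for g,P,p in cr])
r=least_squares(f,[470,0,1.63],loss="soft_l1");v=r.x;print(v.round(3),f(v).reshape(-1,2).round(1).tolist())
b=(455.4,233,1.628);print("in bay",R.from_euler("z",-b[2]).apply([v[0]-b[0],v[1]-b[1],0]).round(1),v[2]-b[2])
E
```

```text
[461.789  -2.513   1.633] [[-0.3, 0.8], [-0.8, -0.6], [-2.3, -0.8], [-0.3, 0.6], [-1.2, 0.1], [-1.4, 1.3], [0.8, -0.1], [-1.3, -0.2], [0.4, -1.0]]
in bay [-235.5    7.1    0. ] 0.00474997667160304
```

>>> {"name": "carry_out", "arguments": {
  "motion": [
    [0,0,0,-12.4,-1,8.4,0.3],
    [0,0,0,-24.9,-2,16.8,0.3],
    [0,0,0,-37.3,-3,25.2,0.3],
    [0,0,0,-49.7,-4,33.6,0.3],
    [0,0,0,-62.2,-5,42,0.3]
  ]
}}

```text
clock: 5.92
position: [472.9, 11.8, 27.6]
ee_rot: [0.695, -0.656, -0.213, -0.202]
contact_force: [-0.4, -5.8, -2.3]
gripper_width: 55.2
grasp_force: 3.0
```

>>> {"name": "carry_out", "arguments": {
  "motion": [
    [0,0,0,-10,0,6.7,0.3],
    [0,0,0,-20,0,13.5,0.3],
    [0,0,0,-30,0,20.2,0.3],
    [0,0,0,-40,0,27,0.3],
    [0,0,0,-50,0,33.7,0.3]
  ]
}}

```text
clock: 6.55
position: [469.0, 72.6, 27.7]
ee_rot: [0.695, -0.656, -0.214, -0.202]
contact_force: [0.4, -5.0, -3.2]
gripper_width: 55.8
grasp_force: 2.5
```

```bash
python3 - <<'E'
from h import *
from bench import get_image
path([421])
d={n:get_image(n) for n in("side","scene")};pickle.dump(d,open("im4.pkl","wb"))
S=cv2.resize(d["side"]["color"][120:220,190:270],(480,600),interpolation=cv2.INTER_CUBIC)
C=cv2.resize(d["scene"]["color"][180:280,262:374],(320,286),interpolation=cv2.INTER_CUBIC)
m=np.zeros((600,800,3),np.uint8);m[:,:480]=S;m[:286,480:]=C
cv2.imwrite("pics/s4.png",m)
E
```

```text
t 6.55 pos [469.   72.6  27.7] F [ 0.4 -5.  -3.2]
421 bayfr [-1.047e+02  1.000e-01] row [-0.0, -0.002, 0.001] [9.6, 4.5, -3.2]
```

View pics/s4.png

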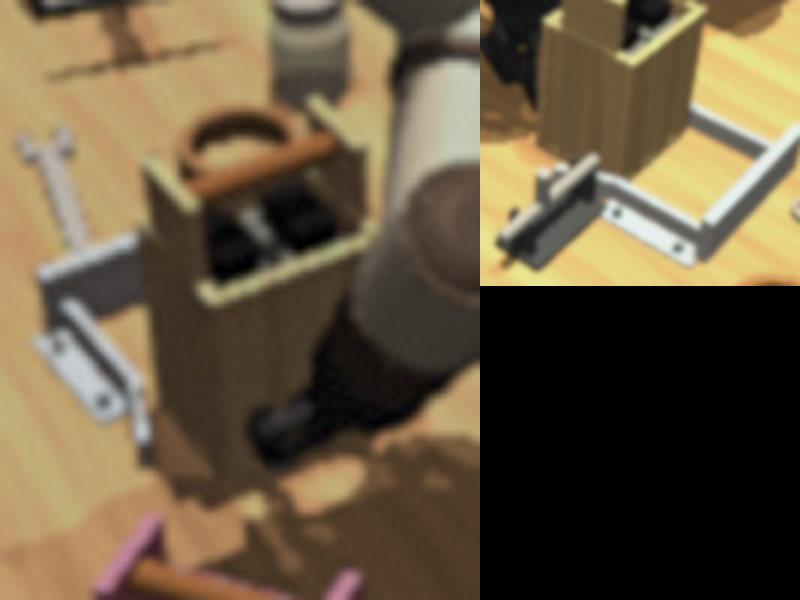

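The crate's nose is between the two flares and square to the bay, with clearance on both sides (flare end at (145,440), crate edge at (170,440)). I keep pushing.

>>> {"name": "carry_out", "arguments": {
  "motion": [
    [0,0,0,-8.3,0,5.6,0.3],
    [0,0,0,-16.6,0,11.2,0.3],
    [0,0,0,-25,0,16.9,0.3],
    [0,0,0,-33.2,0,22.5,0.3],
    [0,0,0,-41.5,0,28.1,0.3]
  ]
}}

```text
clock: 7.28
position: [466.3, 122.1, 28.3]
ee_rot: [0.695, -0.656, -0.214, -0.202]
contact_force: [1.1, -7.7, -0.3]
gripper_width: 55.6
grasp_force: 3.4
```

>>> {"name": "carry_out", "arguments": {
  "motion": [
    [0,0,0,-6.6,0,4.5,0.3],
    [0,0,0,-13.2,0,9,0.3],
    [0,0,0,-20,0,13.5,0.3],
    [0,0,0,-24.8,0,16.8,0.3],
    [0,0,0,-29,0,19.6,0.3]
  ]
}}

```text
clock: 7.9
position: [463.9, 157.1, 28.3]
ee_rot: [0.695, -0.656, -0.214, -0.202]
contact_force: [-0.2, -5.9, -2.0]
gripper_width: 55.5
grasp_force: 3.2
```

```bash
python3 -c "
from h import *
path([520])"
```

```text
t 7.9 pos [463.9 157.1  28.3] F [-0.2 -5.9 -2. ]
520 bayfr [-5.7  0.1] row [0.0, -0.002, 0.001] [-2.0, 4.3, 5.3]
```

>>> {"name": "carry_out", "arguments": {
  "motion": [
    [0,0,0,-2.5,0,1.7,0.3],
    [0,0,0,-5,0,3.4,0.3],
    [0,0,0,-7.5,0,5.1,0.3],
    [0,0,0,-10,0,6.8,0.3],
    [0,0,0,-12,0,8.1,0.3]
  ]
}}

```text
clock: 8.52
position: [463.4, 170.1, 28.2]
ee_rot: [0.696, -0.656, -0.213, -0.202]
contact_force: [1.3, -15.7, 3.8]
gripper_width: 55.2
grasp_force: 7.8
```

>>> {"name": "carry_out", "arguments": {
  "motion": [
    [0,0,0,-1.5,0,1,0.3],
    [0,0,0,-3,0,2,0.3],
    [0,0,0,-3,0,2,0.3]
  ]
}}

```text
clock: 8.9
position: [463.9, 170.7, 28.3]
ee_rot: [0.697, -0.655, -0.211, -0.201]
contact_force: [1.6, -22.4, 4.5]
gripper_width: 55.4
grasp_force: 11.1
```

Force rises while the tool no longer advances, so the crate is home against the stop. Now I back off and lift.

>>> {"name": "carry_out", "arguments": {
  "motion": [
    [0,0,0,12,0,-8,0.3],
    [0,0,0,36,0,-25,0.3],
    [0,0,0,66,0,-46,0.3],
    [0,0,0,50,0,-82,0],
    [0,0,0,24,0,-130,-0.5]
  ]
}}

```text
clock: 9.52
position: [467.3, 83.0, 122.4]
ee_rot: [0.694, -0.657, -0.217, -0.202]
contact_force: [2.2, 0.3, -0.3]
gripper_width: 25.7
grasp_force: 0.0
```

```bash
python3 - <<'E'
from h import *
from bench import get_image
plan(670,100,290,1.628,0)
d={n:get_image(n) for n in("side","scene")};pickle.dump(d,open("im5.pkl","wb"))
S=cv2.resize(d["side"]["color"][120:220,190:270],(400,500),interpolation=cv2.INTER_CUBIC)
C=cv2.resize(d["scene"]["color"][170:280,262:372],(400,400),interpolation=cv2.INTER_CUBIC)
m=np.zeros((600,800,3),np.uint8);m[:500,:400]=S;m[:400,400:]=C
cv2.imwrite("pics/s5.png",m)
E
```

```text
t 9.53 pos [467.3  83.  122.4] F [ 2.2  0.3 -0.3] rot [ 0.005  0.602 -0.002] shift [-100.  -202.5 -135.9]
```

View pics/s5.png

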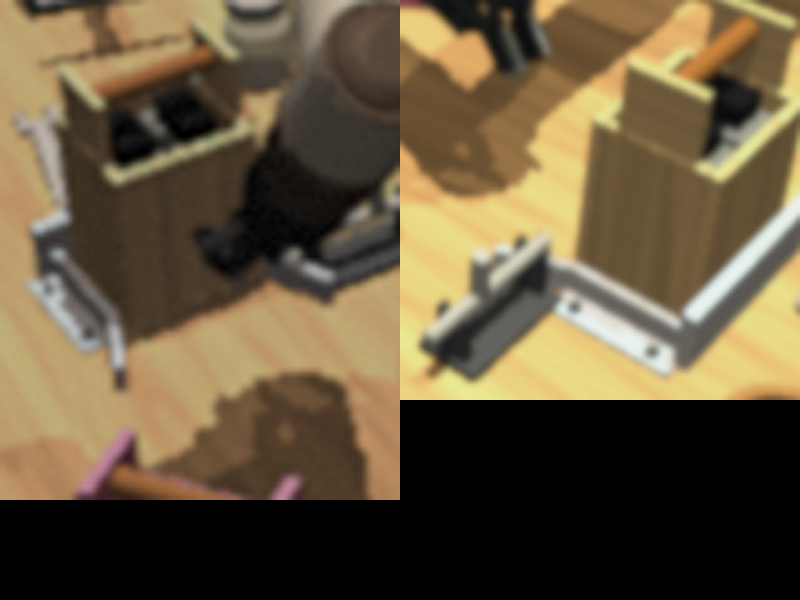

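The crate stands flush against the stop: in the right panel its base corner meets the stop at (685,315). The bolt is still drawn back, with its knob at (480,260).

>>> {"name": "carry_out", "arguments": {
  "motion": [
    [0,0.1,0,-25,-30,-40,-1],
    [0,0.25,0,-50,-70,-70,-1],
    [0,0.4,0,-75,-115,-100,-1],
    [0,0.55,0,-90,-160,-125,-1],
    [0.005,0.602,-0.002,-100,-202,-136,-1]
  ]
}}

```text
clock: 10.25
position: [670.3, 102.9, 292.9]
ee_rot: [0.728, -0.685, 0.003, -0.001]
contact_force: [0.9, -1.1, -0.3]
gripper_width: -0.3
grasp_force: 0.0
```

```bash
python3 - <<'E'
from h import *
b=(455.4,233,1.628)
t=world(b,(-68,-200,0))[0];print(t)
plan(t[0],t[1],250,1.628,0);plan(t[0],t[1],75,1.628,0)
E
```

```text
[658.96059189 176.54572266   0.        ]
t 10.25 pos [670.3 102.9 292.9] F [ 0.9 -1.1 -0.3] rot [-0.006 -0.003  0.004] shift [-74.3   7.1  42.6]
t 10.25 pos [670.3 102.9 292.9] F [ 0.9 -1.1 -0.3] rot [-0.006 -0.003  0.004] shift [-74.9   8.2 217.6]
```

>>> {"name": "carry_out", "arguments": {
  "motion": [
    [0,0,0,-55,0,10,-1],
    [0,0,0,-75,6,60,-1],
    [0,0,0,-75,8,115,-1],
    [0,0,0,-75,8,170,-1],
    [0,0,0,-75,8,205,-1]
  ]
}}

```text
clock: 10.88
position: [655.9, 174.5, 81.9]
ee_rot: [0.727, -0.686, 0.001, 0.001]
contact_force: [-1.4, 1.0, 0.4]
gripper_width: 0.2
grasp_force: 0.0
```

```bash
python3 - <<'E'
from h import *
from bench import get_image
plan(659,176.5,75,1.628,0)
g=get_image("scene");c=get_image("wrist")
o=overlay(g,None,(455.4,233,1.628))
m=np.zeros((600,800,3),np.uint8);m[:,:400]=o[780:1380,980:1380];m[:300,400:]=cv2.resize(c["color"],(400,300))
s=get_image("side");m[300:,400:]=cv2.resize(s["color"][125:200,215:315],(400,300),interpolation=cv2.INTER_CUBIC)
cv2.imwrite("pics/s6.png",m)
E
```

```text
t 10.88 pos [655.9 174.5  81.9] F [-1.4  1.   0.4] rot [ 0.001 -0.003  0.001] shift [-1.9 -3.2  6.9]
```

View pics/s6.png

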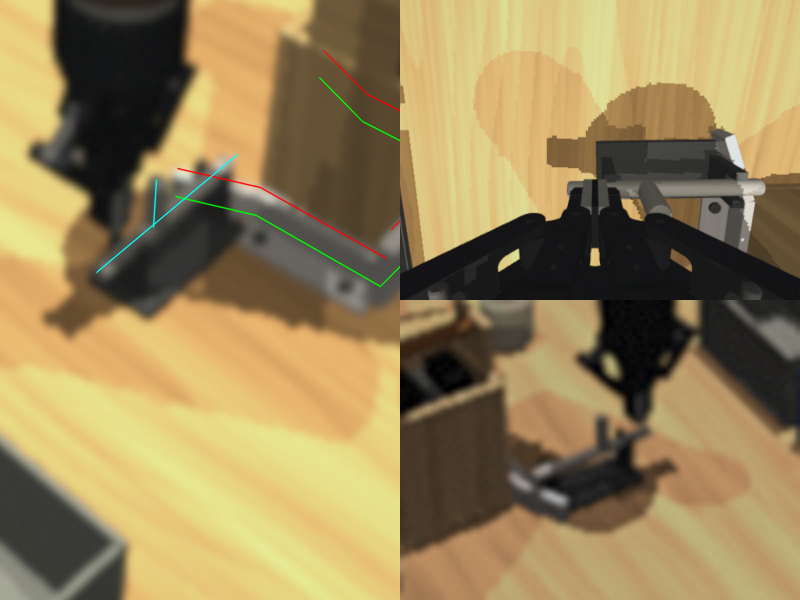

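The wrist view shows the shut fingers at (595,200) in line with the rod, just outside the knob at (655,200). The path for the push is clear.

>>> {"name": "carry_out", "arguments": {
  "motion": [
    [0,0,0,-1,0,6,-1],
    [0,0,0,-1,8,6,-1],
    [0,0,0,-1,16,6,-1],
    [0,0,0,-1,24,6,-1],
    [0,0,0,-1,32,6,-1]
  ]
}}

```text
clock: 11.65
position: [626.8, 174.3, 80.9]
ee_rot: [0.728, -0.686, 0.003, -0.003]
contact_force: [2.8, -1.8, 0.7]
gripper_width: -0.0
grasp_force: 1.3
```

>>> {"name": "carry_out", "arguments": {
  "motion": [
    [0,0,0,0,6,0,-1],
    [0,0,0,0,12,0,-1],
    [0,0,0,0,18,0,-1],
    [0,0,0,0,24,0,-1],
    [0,0,0,0,30,0,-1]
  ]
}}

```text
clock: 12.28
position: [596.1, 172.4, 79.7]
ee_rot: [0.727, -0.686, 0.003, -0.001]
contact_force: [2.9, 0.2, 2.0]
gripper_width: -0.1
grasp_force: 1.2
```

```bash
python3 - <<'E'
from h import *
from bench import read_state
s=read_state();b=(455.4,233,1.628)
print(s["clock"],s["contact_force"],R.from_euler("z",-b[2]).apply(s["position"]-[b[0],b[1],0]).round(1))
E
```

```text
12.275 [2.86080837 0.19645118 2.0023776 ] [ -68.5 -137.    79.7]
```

>>> {"name": "carry_out", "arguments": {
  "motion": [
    [0,0,0,0,3,0,-1],
    [0,0,0,0,6,0,-1],
    [0,0,0,0,9,0,-1],
    [0,0,0,0,12,0,-1],
    [0,0,0,0,12,0,-1]
  ]
}}

```text
clock: 12.9
position: [586.3, 171.9, 79.9]
ee_rot: [0.728, -0.686, 0.004, -0.003]
contact_force: [6.6, -0.8, -1.5]
gripper_width: 0.3
grasp_force: 3.6
```

>>> {"name": "carry_out", "arguments": {
  "motion": [
    [0,0,0,0,2,0,-1],
    [0,0,0,0,4,0,-1],
    [0,0,0,0,6,0,-1],
    [0,0,0,0,6,0,-1]
  ]
}}

```text
clock: 13.4
position: [585.4, 172.1, 80.6]
ee_rot: [0.728, -0.686, 0.007, -0.008]
contact_force: [21.1, -4.5, -8.1]
gripper_width: -0.1
grasp_force: 9.7
```

The force has risen to 21 N with the tool halted at bay y of about -126, where the bolt's end of travel was predicted. I back off.

>>> {"name": "carry_out", "arguments": {
  "motion": [
    [0,0,0,0,-8,0,-1],
    [0,0,0,0,-30,0,-1],
    [0,0,0,0,-50,-40,-1],
    [0,0,0,0,-50,-90,-1],
    [0,0,0,0,-50,-90,-1]
  ]
}}

```text
clock: 14.02
position: [628.9, 175.0, 173.6]
ee_rot: [0.727, -0.686, 0.003, -0.004]
contact_force: [-0.8, 0.2, -1.1]
gripper_width: 0.1
grasp_force: 0.0
```

```bash
python3 - <<'E'
from h import *
from bench import get_image
a=pickle.load(open("im5.pkl","rb"))
n={k:get_image(k) for k in("side","scene")}
# shift of crate patch home -> now (crate top region), and of the knob in the scene view
def shift(k,P,hw,sr):
    c=proj(a[k],P)[0].round().astype(int);g=lambda i:cv2.cvtColor(i,cv2.COLOR_BGR2GRAY)
    t=g(a[k]["color"])[c[1]-hw:c[1]+hw,c[0]-hw:c[0]+hw];w=g(n[k]["color"])[c[1]-hw-sr:c[1]+hw+sr,c[0]-hw-sr:c[0]+hw+sr]
    r=cv2.matchTemplate(w,t,cv2.TM_CCOEFF_NORMED);_,m,_,l=cv2.minMaxLoc(r);return np.array(l)-sr,round(m,3)
b=(455.4,233,1.628)
print("crate scene",shift("scene",world(b,(0,0,160))[0],14,6),"side",shift("side",world(b,(0,20,160))[0],12,6))
q=9.6;k0=world(b,(-66,-165+q,75));k1=world(b,(-66,-105,75))
print("knob",shift("scene",k0[0],5,30),"expected",(proj(n["scene"],k1)-proj(n["scene"],k0))[0])
E
```

```text
crate scene (array([0, 0]), 0.829) side (array([0, 0]), 0.923)
knob (array([ 13, -14]), 0.906) expected [ 12.39791627 -10.01767256]
```

The crate hasn't moved since it reached home, and the knob has shifted about as far as a full shot should carry it.

```bash
python3 -c "
from bench import *
print(job_done())"
```

```text
the job is handed in; nothing more can be done
None
```

I pushed the crate upright against the bay's back stop, shot the bolt to the end of its travel behind it, and handed the job in after about 14 s; the hand-in call returned no verdict.

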